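Nest the steel beakers in size order

ROBOT

A 6-joint arm with a two-finger parallel gripper is mounted at the origin on a cart in front of the work surface, level with it; the furniture and walls round the work are solid. World frame = base frame: x ahead of the robot, y to its left, z up, the work surface at z = 0. Lengths are in mm, angles in rad, forces in N, time in s.
With the tool pointing down it reaches from about 350 to 975 mm from the base axis. Payload 7.1 kg.
Tool frame: the origin (TCP) lies midway between the tips of the shut fingers; the grasp point (between the pads) lies 19 mm behind it (ctrl.grip_point_offset is the distance from the TCP to the grasp point, in mm); z points along the fingers, y is the line along which they close (so a half turn about z gives the same grasp; the last joint's range is limited). The gripper opens to 88 mm and grips with 3 to 60 N. Pads are 20 mm wide; open, the fingers measure 115 mm over their backs; the gripper's body (75 mm by 178 mm) begins 61 mm behind the grasp point.
Start: joints at [-1.126, 0.423, 1.63, -0, 1.089, -0.019], TCP at [279.608, -558.949, 222.675] pointing down, gripper open.
Joint ranges: [-3, 3], [-0.9, 2.11], [0.09, 2.58], [-1.31, 4.45], [0.11, 2.69], [-2.54, 2.54]. Speed limits (rad/s): [2.39, 2.39, 3.01, 3.14, 3.14, 3.14].

INTERFACE

Orientations are given as a rotation vector (axis times angle).
In Python, from workcell import get_obs, optics, close_job, spotter, ctrl gives the robot as it stands. The module is installed in compiled form; this text tells all that it offers.
- The arm moves only by the tool move_arm, never from a script. Its argument "rows" is a list of rows, each a list of 5 numbers: the shift along the tool's x, y, z in cm, then the turn about the tool's z in degrees, then the opening in per cent of the stroke, from 0 (shut) to 100 (fully open). A call has 1 to 10 rows; each row shifts and turns the commanded pose from where the row before left it, along the tool's axes as they then stand; what a row does not reach is not made up. A row lasts 1/8 s, in which the tool goes at most 62.5 mm and 10.7 degrees, less where a joint would pass 70% of its speed; a pose out of reach is approached as far as the arm can. A call with a gripper value outside its range is refused whole. The fingers move at their own pace and stop on an object; the grip force is fixed at half the most. Time passes only in rows, so rows that do not move let the fingers close. It gives the time, the measured TCP pose, the force, the opening and the grip force at its end, in the units of the state.
- get_obs(): the state, without advancing time (a new reading comes with each control period).
- optics.get_image(name): name is "scene" or "top"; returns the picture (400x640x3 uint8, blue, green, red); there is no depth.
- optics.calibration(name): a dict with "camera_matrix" (3x3 intrinsics, pixels), "xyz" and "orientation" of the camera in the world. Camera axes: x right, y down, z forward; pixel columns grow to the right and rows downward; lengths in mm; the calibration is good to about 2 mm. A picture is of the moment at which its call begins. calibration takes no time and is no camera call.
- close_job(): hands the job in; it is judged then, once.
Trained networks look in the newest picture that a camera, given by its name, has taken for a name from the list of things; names that differ only in an ending like _2 or _b are one class to them, and where a whole thing is asked for, a point or a joint stands for the part that bears it (a point fixed in the world has none). Each returns a list of dicts, best first, with "conf" (0 to 1); they miss things now and then, are a little off and sometimes report something else, mostly with a low value. They report only what shows in the picture. A call takes as long as a camera call. They do not tell look-alikes from the thing itself.
- spotter.find_in(camera, label): "point" ([column, row] in pixels, amid what is visible of it).
- spotter.regions_of(camera, label): "region" (400x640 bool, what is visible of it) and "point" ([column, row] in pixels, amid what is visible of it).
The state is a dict: "t": time; "qpos": joint angles; "qvel": joint speeds; "joint_torque": joint torques, N m; "ee_pos": TCP position; "orientation": TCP orientation; "ft_force": force on the tool from outside, world axes, zero at the start; "moment": the same for the moment, N m; "width": finger opening in mm; "grasp_force": force on a finger pad.
Only numpy, scipy, OpenCV 4.12 (cv2) and the standard library are available. Lean on these libraries where they do the work, as an engineer would, in place of code of your own. Each camera call takes 0.05 s, during which the arm holds its last target. There are 200 camera calls.

TASK

Put the three steel beakers together as a nested set in size order: the narrowest has wrongly been stood straight in the widest, but it belongs inside the middle one, and the middle one inside the widest, each upright and fully down on the floor of the next. The nest is to stand where the widest beaker stands now, so leave that one in place. Lower the beakers in rather than dropping them, and leave the other things on the bench undisturbed.

Things in the scene. Friction and masses are not known exactly. Their poses are not given: they have to be found in the camera images.
- beaker_wide: The widest and lowest of three straight-sided, flat-bottomed, open steel beakers (blue band below the rim): 78 mm outside diameter, about 70 mm clear inside, 58 mm high, floor 4 mm thick, about 0.3 kg. Loose, upright on the bench. Origin: centre of its underside; z points up out of the mouth. At the start the narrow beaker stands in it.
- beaker_middle: The middle steel beaker (green band below the rim): 62 mm outside diameter, about 54 mm clear inside, 84 mm high, wall 3 mm, floor 4 mm thick, about 0.13 kg. Loose, upright and empty on the bench at the start. Origin: centre of its underside; z up out of the mouth. Fully down in the wide beaker its origin is 4 mm above that beaker's origin and its top 30 mm of wall stand above that beaker's rim.
- beaker_narrow: The narrowest and tallest steel beaker (red band below the rim): 47 mm outside diameter, 108 mm high, wall 3 mm, about 0.10 kg. Loose; at the start it stands upright on the floor of the wide beaker, up to about 8 mm off its centre, its top 54 mm standing above that beaker's rim. Origin: centre of its underside; z up out of the mouth. Fully down in the middle beaker its origin is 4 mm above that beaker's origin and its top 28 mm of wall stand above that beaker's rim.
- cup_a: Bystander: clear specimen cup with yellow screw lid, 64 mm across, 71 mm high; origin at the centre of its underside.
- cup_b: Bystander: a second such specimen cup, 64 mm across, 71 mm high; origin at the centre of its underside.
- jar: Bystander: black round reagent jar, 68 mm across, 86 mm high; origin at the centre of its underside.
- tester: Bystander: white pocket tester lying flat, within 164 x 105 mm, 21 mm high; origin under its centre. (The bench from x 0.42 to 0.56 m and y -0.30 to 0.30 m holds nothing but things of this list.)
- driver: Bystander: small yellow-handled screwdriver lying flat, about 120 mm long, 9 mm high; origin within its length at the underside.
- marker: Bystander: grey and blue felt marker lying flat, about 140 mm long, 15 mm high; origin under its middle.
Not all that is in view belongs to the job. What is shaped like the beaker_middle but pink is not meant.

How it is judged (in metres and radians):
At the end, for the whole second after the job is handed in: The middle beaker is in the wide one and the narrow one in the middle one, each with its underside 2 to 7 mm above the next one's underside (seated: 4 mm) and within 8 mm of its centre; all three upright within 0.06 rad and at rest; the wide beaker within 40 mm of where it stood at the start (horizontal distance between beaker_middle and beaker_wide below 0.008 m and z of beaker_middle in the frame of beaker_wide between 0.002 and 0.007 m and horizontal distance between beaker_narrow and beaker_middle below 0.008 m and z of beaker_narrow in the frame of beaker_middle between 0.002 and 0.007 m and angle between each of beaker_wide, beaker_middle, beaker_narrow's own z axis and vertical below 0.06 rad and distance of beaker_wide from where it was at the start of the episode below 0.04 m and linear speed of each of beaker_wide, beaker_middle, beaker_narrow below 0.02 m/s); the robot touches nothing.
It fails at once if the middle beaker is dropped into the wide one (falls inside it, ungripped, faster than 0.6 m/s) (horizontal distance between beaker_middle and beaker_wide below 0.02 m and z of beaker_middle in the frame of beaker_wide between 0.002 and 0.06 m and linear speed of beaker_middle above 0.6 m/s and contact force between the fingers and beaker_middle below 0.1 N and contact force between the fingers and beaker_wide below 0.1 N).
It fails at once if the narrow beaker is dropped into the middle one (falls inside it, ungripped, faster than 0.6 m/s) (horizontal distance between beaker_narrow and beaker_middle below 0.02 m and z of beaker_narrow in the frame of beaker_middle between 0.002 and 0.086 m and linear speed of beaker_narrow above 0.6 m/s and contact force between the fingers and beaker_narrow below 0.1 N and contact force between the fingers and beaker_middle below 0.1 N).
It fails at once if a beaker is tipped over (more than 0.7 rad) (angle between any of beaker_wide, beaker_middle, beaker_narrow's own z axis and vertical above 0.7 rad).
It fails at once if a bystander (specimen cups, jar, tester, screwdriver, marker) is moved by more than 30 mm or a cup or the jar is knocked over (distance of any of cup_a, cup_b, jar, tester, driver, marker from where it was at the start of the episode above 0.03 m or angle between any of cup_a, cup_b, jar's own z axis and vertical above 0.6 rad).
It also fails if it takes over 72 s, if anything falls off the work surface, if the arm or the gripper's body presses on something with over 40 N, if the wrist force passes 120 N, or if a joint passes its speed limit or range.

## Working session

There is one attempt and no reset: what is moved stays moved. The work goes in short steps, Python scripts to look and compute and a tool call to move; the robot and the scene stay as the last step left them, time stands still between calls to the robot, and variables do not carry over. Pictures are saved under pics/ and viewed, at most 10 in all, crops included, and the job is handed in when it is done.

Besides the shell and the picture viewer there is one more tool, called as a command line: name --pt "numbers of a row" for each row, then --argument value for the rest. move_arm: Moves the arm, as the interface text tells. Its arguments: {"type":"object","properties":{"rows":{"type":"array","items":{"type":"array","items":{"type":"number"}}}},"required":["rows"]}

```bash
mkdir -p pics; cat > h.py <<'E'
import numpy as np, cv2
from scipy.spatial.transform import Rotation as R
from workcell import get_obs, optics, close_job, spotter, ctrl
def cal(c):
    d=optics.calibration(c); K=np.array(d["camera_matrix"]); p=np.array(d["xyz"]).ravel(); o=np.array(d["orientation"])
    M=o if o.shape==(3,3) else R.from_rotvec(o).as_matrix()
    return K,p,M
def ray(c,px,z):
    K,p,M=cal(c); d=M@np.linalg.solve(K,[px[0],px[1],1]); return p+d*(z-p[2])/d[2]
def proj(c,P):
    K,p,M=cal(c); q=K@(M.T@(np.array(P)-p)); return q[:2]/q[2]
E
python3 - <<'E'
from h import *
s=get_obs(); print(s["t"],s["ee_pos"],s["orientation"],R.from_rotvec(s["orientation"]).as_matrix().round(3),s["width"],s["ft_force"])
for c in("scene","top"):
    im=optics.get_image(c); cv2.imwrite(f"pics/{c}0.png",im); print(c,cal(c))
    for n in("beaker_wide","beaker_middle","beaker_narrow","cup_a","jar","tester","driver","marker"):
        try: print(n,[(np.round(d["point"]),round(d["conf"],2)) for d in spotter.find_in(c,n)][:4])
        except Exception as e: print(n,e)
E
```

```text
0.0 [ 279.39210028 -558.45205318  221.90868742] [-3.05600715e+00 -7.21796244e-01  5.25238489e-04] [[ 0.894  0.447 -0.001]
 [ 0.447 -0.894  0.001]
 [ 0.    -0.002 -1.   ]] 88.02869589025981 [ 0.12068473 -0.47570822  0.55026787]
scene (array([[391.81073846,   0.        , 320.18595965],
       [  0.        , 391.81073846, 207.16633929],
       [  0.        ,   0.        ,   1.        ]]), array([  7.9343482 , 753.31777529, 785.34822955]), array([[-0.81593504, -0.37111966,  0.443306  ],
       [-0.57807812,  0.51216333, -0.63522785],
       [ 0.00870046, -0.77457016, -0.63242816]]))
beaker_wide []
beaker_middle [(array([352., 178.]), 0.8), (array([334., 194.]), 0.6), (array([363., 236.]), 0.35), (array([384., 153.]), 0.29)]
beaker_narrow [(array([283., 225.]), 0.65)]
cup_a [(array([205., 266.]), 0.65), (array([294., 197.]), 0.63)]
jar [(array([387., 152.]), 0.57), (array([363., 232.]), 0.53)]
tester [(array([364., 230.]), 0.74)]
driver [(array([386., 155.]), 0.28)]
marker [(array([281., 318.]), 0.55)]
top (array([[386.6326803 ,   0.        , 311.80645015],
       [  0.        , 386.6326803 , 195.46350634],
       [  0.        ,   0.        ,   1.        ]]), array([ 380.52567089,   14.91896776, 1380.10254933]), array([[-0.02959519, -0.99425486,  0.10286592],
       [-0.99956126,  0.02931594, -0.00422579],
       [ 0.0011859 , -0.10294585, -0.99468625]]))
beaker_wide [(array([279., 183.]), 0.51)]
beaker_middle [(array([368., 190.]), 0.8), (array([339., 190.]), 0.61), (array([313., 163.]), 0.61)]
beaker_narrow [(array([270., 184.]), 0.62)]
cup_a [(array([205., 163.]), 0.74), (array([312., 166.]), 0.62)]
jar [(array([426., 187.]), 0.61)]
tester [(array([318., 232.]), 0.75)]
driver []
marker [(array([208., 236.]), 0.57)]
```

```bash
python3 - <<'E'
from h import *
a=cv2.imread("pics/scene0.png")[100:360,160:440]; b=cv2.imread("pics/top0.png")[110:290,180:460]
cv2.imwrite("pics/s1.png",cv2.resize(a,None,fx=2.3,fy=2.3,interpolation=3)); cv2.imwrite("pics/t1.png",cv2.resize(b,None,fx=2.8,fy=2.8,interpolation=3))
E
```

```text
(no output)
```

View pics/s1.png

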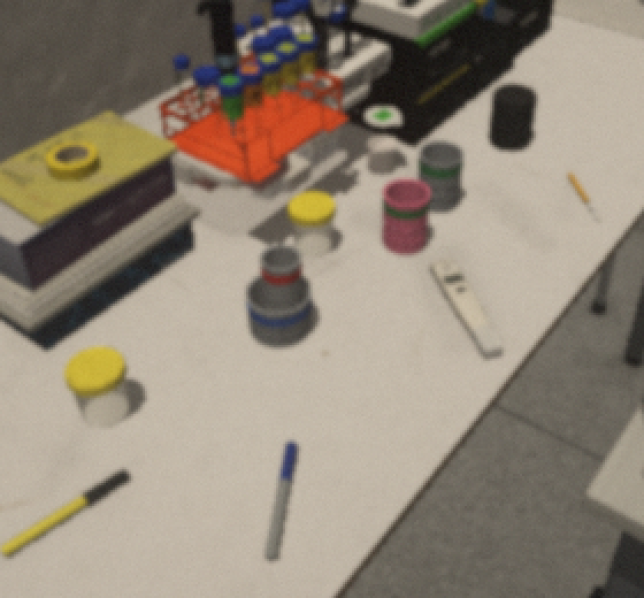

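View pics/t1.png

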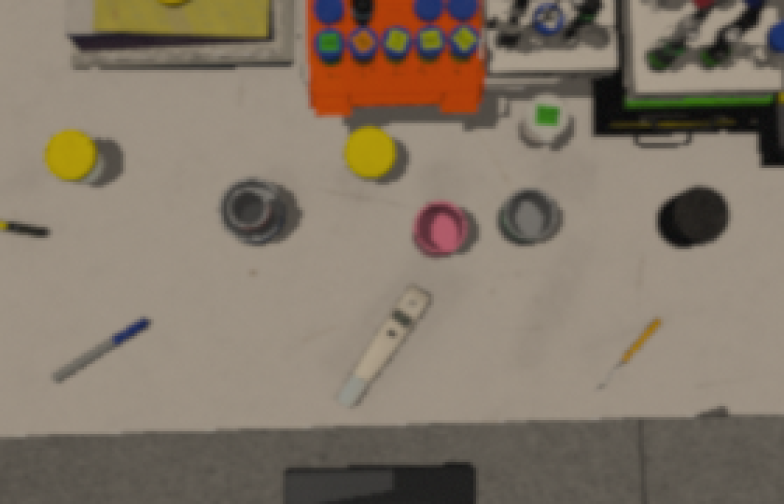

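The top view shows the grey, green-banded beaker at (368,187) and a pink look-alike at (339,190). The narrow-in-wide stack is at about (271,185), with cups at (205,165) and (312,164) and the jar at (427,187). I choose the grey one as the middle beaker. The crop confirms it: it is grey with a green band, next to the pink one.

Plan: put the narrow beaker into the middle one where it stands, then carry the pair into the wide one.

```bash
cat >> h.py <<'E'
from scipy.optimize import minimize
A=np.linspace(0,2*np.pi,40)
def sil(c,x,y,parts):
    m=np.zeros((400*4,640*4),np.uint8)
    for r,z0,z1 in parts:
        P=[proj(c,(x+r*np.cos(a),y+r*np.sin(a),z))*4+1.5 for z in(z0,z1) for a in A]
        cv2.fillConvexPoly(m,cv2.convexHull(np.round(P).astype(np.int32)),1)
    return cv2.resize(m.astype(np.float32),(640,400),interpolation=cv2.INTER_AREA)
def fit(masks,x0,parts):
    def f(v): 
        t=0
        for c,m in masks:
            s=sil(c,*v,parts); t-=np.minimum(s,m).sum()/np.maximum(s,m).sum()
        return t/len(masks)
    r=minimize(f,x0,method="Nelder-Mead",options=dict(initial_simplex=[x0,x0+[15,0],x0+[0,15]],xatol=.2,maxiter=80)); return r.x.round(1),round(r.fun,3)
E
python3 - <<'E'
from h import *
g={c:{} for c in("scene","top")}
for c in g:
    optics.get_image(c)
    for n in("beaker_wide","beaker_middle","beaker_narrow"):
        for d in spotter.regions_of(c,n): print(c,n,np.round(d["point"]),round(d["conf"],2),d["region"].sum()); g[c].setdefault(n,[]).append(d)
def pick(c,n,p):
    L=[d for d in g[c].get(n,[]) if np.hypot(*(np.array(d["point"])-p))<12]; return [(c,L[0]["region"].astype(np.float32))] if L else []
parts={"beaker_middle":[(31,0,84)]}
x0=ray("top",(368,187),60)[:2]
for L in (pick("scene","beaker_middle",(352,178)),pick("top","beaker_middle",(368,188)),pick("scene","beaker_middle",(352,178))+pick("top","beaker_middle",(368,188))):
    if L: print("mid",[l[0] for l in L],fit(L,x0,[(31,0,84)]))
W=[]
for c,p in(("scene",(283,228)),("top",(272,185))):
    ms=pick(c,"beaker_wide",p)+pick(c,"beaker_narrow",p)
    if ms: W.append((c,np.maximum.reduce([m for _,m in ms])))
x0=ray("top",(271,185),60)[:2]
print("wide union",fit(W,x0,[(39,0,58),(23.5,4,112)]) if W else None)
for c,p in(("scene",(283,228)),("top",(272,185))):
    m=pick(c,"beaker_narrow",p)
    if m: print("nar",c,fit(m,x0,[(23.5,58,112)]))
for n,p,z in(("cupa",(205,165),71),("cupb",(312,164),71),("pink",(338,191),84),("jar",(427,187),86)): print(n,ray("top",p,z).round())
E
```

```text
scene beaker_wide [281. 239.] 0.68 533
scene beaker_wide [363. 234.] 0.59 550
scene beaker_middle [335. 192.] 0.74 580
scene beaker_middle [351. 174.] 0.6 495
scene beaker_narrow [281. 225.] 0.74 509
top beaker_wide [277. 179.] 0.78 218
top beaker_middle [339. 190.] 0.62 316
top beaker_middle [370. 190.] 0.52 315
top beaker_narrow [269. 183.] 0.66 230
top beaker_narrow [407. 229.] 0.36 49Traceback (most recent call last):
  File "<stdin>", line 12, in <module>
  File "h.py", line 26, in fit
    r=minimize(f,x0,method="Nelder-Mead",options=dict(initial_simplex=[x0,x0+[15,0],x0+[0,15]],xatol=.2,maxiter=80)); return r.x.round(1),round(r.fun,3)
    res = _minimize_neldermead(fun, x0, args, callback, bounds=bounds,
                               **options)
    fxr = func(xr)
    fx = function(np.copy(x), *(wrapper_args + args))
  File "h.py", line 24, in f
    s=sil(c,*v,parts); t-=np.minimum(s,m).sum()/np.maximum(s,m).sum()
  File "h.py", line 17, in sil
    P=[proj(c,(x+r*np.cos(a),y+r*np.sin(a),z))*4+1.5 for z in(z0,z1) for a in A]
       ~~~~^^^^^^^^^^^^^^^^^^^^^^^^^^^^^^^^^^^
  File "h.py", line 11, in proj
    K,p,M=cal(c); q=K@(M.T@(np.array(P)-p)); return q[:2]/q[2]
          ~~~^^^
  File "h.py", line 5, in cal
    d=optics.calibration(c); K=np.array(d["camera_matrix"]); p=np.array(d["xyz"]).ravel(); o=np.array(d["orientation"])
ValueError: time passes only in moves, steps and waits
```

```bash
sed -i 's/^def cal(c):/from functools import lru_cache\n@lru_cache\ndef cal(c):/' h.py
python3 - <<'E'
from h import *
g={c:{} for c in("scene","top")}
for c in g:
    cal(c); optics.get_image(c)
    for n in("beaker_wide","beaker_middle","beaker_narrow"):
        g[c][n]=spotter.regions_of(c,n)
def pick(c,n,p):
    L=[d for d in g[c].get(n,[]) if np.hypot(*(np.array(d["point"])-p))<13]; return [(c,L[0]["region"].astype(np.float32))] if L else []
x0=ray("top",(368,187),60)[:2]
a=pick("scene","beaker_middle",(352,175));b=pick("top","beaker_middle",(370,189))
for L in (a,b,a+b):
    if L: print("mid",[l[0] for l in L],fit(L,x0,[(31,0,84)]))
W=[]
x0=ray("top",(271,185),60)[:2]
for c,p in(("scene",(282,232)),("top",(272,183))):
    ms=pick(c,"beaker_wide",p)+pick(c,"beaker_narrow",p); print(c,len(ms))
    if ms: W.append((c,np.maximum.reduce([m for _,m in ms]))); print(fit(W[-1:],x0,[(39,0,58),(23.5,4,112)]))
    m=pick(c,"beaker_narrow",p)
    if m: print("nar",c,m[0][1].sum(),fit(m,x0,[(23.5,58,112)]))
print("wide union",fit(W,x0,[(39,0,58),(23.5,4,112)]))
for n,p,z in(("cupa",(205,165),71),("cupb",(312,164),71),("pink",(338,191),84),("jar",(427,187),86)): print(n,ray("top",p,z).round())
np.savez("m.npz",**{c+n+str(i):d["region"] for c in g for n in g[c] for i,d in enumerate(g[c][n])})
ov=cv2.imread("pics/top0.png")
def dr(im,c,x,y,r,z,col):
    P=[proj(c,(x+r*np.cos(a),y+r*np.sin(a),z)) for a in A]; cv2.polylines(im,[np.round(np.array(P)).astype(int)],True,col)
E
```

```text
mid ['top'] (array([ 541.9, -183.7]), np.float64(-0.955))
mid ['top'] (array([ 541.9, -183.7]), np.float64(-0.955))
scene 2
(array([556.7, 154.2]), np.float64(-0.905))
nar scene 475.0 (array([548.3, 155.7]), np.float64(-0.882))
top 2
(array([556. , 154.8]), np.float64(-0.873))
nar top 217.0 (array([552.5, 151.4]), np.float64(-0.875))
wide union (array([556.3, 154.8]), np.float64(-0.888))
cupa [632. 373.  71.]
cupb [624.   5.  71.]
pink [527. -79.  84.]
jar [ 532. -380.   86.]
```

move_arm --pt "0 0 0 8.9 100" --pt "0 0 0 8.9 100" --pt "0 0 0 8.8 100" --pt "3.75 -5.35 0 0 100" --pt "3.75 -5.35 0 0 100" --pt "3.75 -5.35 0 0 100" --pt "3.75 -5.35 0 0 100" --pt "3.75 -5.35 0 0 100" --pt "3.75 -5.35 0 0 100" --pt "3.75 -5.35 0 0 100"

```text
t: 2.95
ee_pos: [532.0, -199.1, 223.0]
orientation: [3.141, -0.001, 0.001]
ft_force: [1.0, -1.1, 0.2]
width: 88.1
grasp_force: 0.0
```

move_arm --pt "0 0 0 0 100" --pt "0 0 5 0 100" --pt "0 0 5 0 100" --pt "0 0 4 0 100" --pt "0 0 2 0 100" --pt "0 0 0 0 100" --pt "0 0 0 0 0" --pt "0 0 0 0 0" --pt "0 0 0 0 0" --pt "0 0 0 0 0"

```text
t: 4.2
ee_pos: [531.0, -200.9, 63.2]
orientation: [3.141, -0.0, 0.001]
ft_force: [-1.8, -0.1, 3.9]
width: 59.7
grasp_force: 28.4
```

move_arm --pt "0 0 0 0 100" --pt "0 0 0 0 100" --pt "0 0 0 0 100" --pt "1.2 0 0 0 100" --pt "0 0 0 0 100"

```text
t: 4.82
ee_pos: [544.4, -201.0, 62.8]
orientation: [3.141, -0.0, 0.002]
ft_force: [0.4, 0.7, -0.6]
width: 87.6
grasp_force: 0.0
```

```bash
python3 - <<'E'
from h import *
for c in("scene","top"): cal(c)
a=optics.get_image("scene"); b=optics.get_image("top")
cv2.imwrite("pics/c2.png",np.hstack([cv2.resize(a[110:230,290:410],None,fx=3.3,fy=3.3),cv2.resize(b[130:250,310:430],None,fx=3.3,fy=3.3)]))
E
```

```text
(no output)
```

View pics/c2.png

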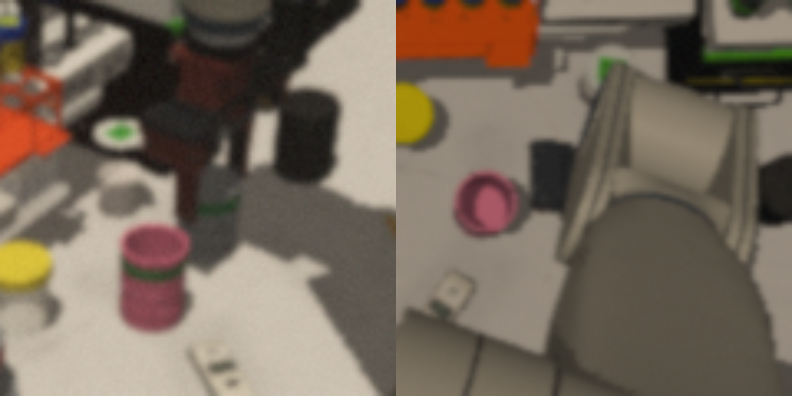

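The crop shows the grey, green-banded beaker standing upright between the fingers (crop 220,200), with the pink one clear of them. I'll squeeze, turn and squeeze again to centre it.

move_arm --pt "0 0 0 0 0" --pt "0 0 0 0 0" --pt "0 0 0 0 0" --pt "0 0 0 0 0"

```text
t: 5.42
ee_pos: [542.8, -200.8, 62.7]
orientation: [-3.142, 0.001, 0.0]
ft_force: [0.0, -0.1, -0.8]
width: 61.5
grasp_force: 30.0
```

move_arm --pt "0 0 0 0 100" --pt "0 0 0 0 100" --pt "0 0 0 -10 100" --pt "0 0 0 -10 100" --pt "0 0 0 -10 100" --pt "0 0 0 -10 100" --pt "0 0 0 -10 100" --pt "0 0 0 -10 100" --pt "0 0 0 -10 100" --pt "0 0 0 -10 100"

```text
t: 6.68
ee_pos: [542.9, -200.8, 62.7]
orientation: [2.401, 2.026, 0.0]
ft_force: [-1.1, 1.0, -0.9]
width: 88.3
grasp_force: 0.0
```

move_arm --pt "0 0 0 -10 100" --pt "0 0 0 0 100" --pt "0 0 0 0 0" --pt "0 0 0 0 0" --pt "0 0 0 0 0" --pt "0 0 0 0 0"

```text
t: 7.42
ee_pos: [543.1, -200.9, 62.8]
orientation: [2.222, 2.22, 0.0]
ft_force: [1.3, -0.2, -0.1]
width: 61.5
grasp_force: 30.0
```

move_arm --pt "0 0 0 0 100" --pt "0 0 0 0 100" --pt "0 0 -6 0 100" --pt "0 0 -6 0 100" --pt "5.08 0.2 -1 0 100" --pt "5.08 0.2 0 0 100" --pt "5.08 0.2 0 0 100" --pt "5.08 0.2 0 0 100" --pt "5.08 0.2 0 0 100" --pt "5.08 0.2 0 0 100"

```text
t: 8.68
ee_pos: [554.8, 105.6, 192.7]
orientation: [2.222, 2.221, 0.0]
ft_force: [0.4, -0.0, 0.7]
width: 87.6
grasp_force: 0.0
```

move_arm --pt "5.09 0.1 0 0 100" --pt "0 0 0 0 100" --pt "0 0 0 0 100"

```text
t: 9.05
ee_pos: [555.7, 154.6, 192.5]
orientation: [-2.221, -2.222, 0.001]
ft_force: [-0.0, 1.1, 0.1]
width: 88.2
grasp_force: 0.0
```

move_arm --pt "0 0 5 0 100" --pt "0 0 5 0 100" --pt "0 0 2.5 0 100" --pt "0 0 0 0 100" --pt "0 0 0.5 0 100" --pt "0 0 0.5 0 100" --pt "0 0 0.3 0 100" --pt "0 0 0 0 100"

```text
t: 10.05
ee_pos: [557.2, 155.1, 55.3]
orientation: [2.221, 2.22, 0.003]
ft_force: [2.3, -1.3, 0.7]
width: 87.9
grasp_force: 1.3
```

move_arm --pt "0 0 0.5 0 100" --pt "0 0 0.6 0 100" --pt "0 0 0 0 100" --pt "0 0 0 0 0" --pt "0 0 0 0 0" --pt "0 0 0 0 0"

```text
t: 10.8
ee_pos: [555.4, 154.8, 43.4]
orientation: [-2.221, -2.22, 0.002]
ft_force: [1.5, 0.3, -1.5]
width: 78.0
grasp_force: 30.0
```

move_arm --pt "0 0 0 0 100" --pt "0 0 0 0 100"

```text
t: 11.05
ee_pos: [555.3, 154.7, 43.4]
orientation: [-2.221, -2.22, 0.002]
ft_force: [-0.3, 1.0, 0.6]
width: 88.0
grasp_force: 0.0
```

move_arm --pt "0 0 0 10 100" --pt "0 0 0 10 100" --pt "0 0 0 10 100" --pt "0 0 0 10 100" --pt "0 0 0 10 100" --pt "0 0 0 10 100" --pt "0 0 0 10 100" --pt "0 0 0 10 100" --pt "0 0 0 10 100" --pt "0 0 0 0 100"

```text
t: 12.3
ee_pos: [555.7, 154.8, 43.6]
orientation: [3.141, 0.002, -0.001]
ft_force: [-0.8, -0.0, 0.7]
width: 87.7
grasp_force: 0.0
```

move_arm --pt "0 0 0 0 0" --pt "0 0 0 0 0" --pt "0 0 0 0 0"

```text
t: 12.68
ee_pos: [555.9, 154.8, 43.6]
orientation: [3.141, 0.001, -0.001]
ft_force: [-0.0, -0.8, -0.2]
width: 77.8
grasp_force: 30.0
```

move_arm --pt "0 0 0 0 100" --pt "0 0 0 0 100" --pt "0 0 -2.5 0 100" --pt "0 0 -2.5 0 100" --pt "0 0 0 0 100" --pt "0 0 0 0 0" --pt "0 0 0 0 0" --pt "0 0 0 0 0" --pt "0 0 0 0 0" --pt "0 0 0 0 0"

```text
t: 13.92
ee_pos: [555.9, 154.9, 93.4]
orientation: [3.142, -0.001, -0.001]
ft_force: [0.3, -0.2, -1.0]
width: 45.9
grasp_force: 29.7
```

move_arm --pt "0 0 0 0 100" --pt "0 0 0 -10 100" --pt "0 0 0 -10 100" --pt "0 0 0 -10 100" --pt "0 0 0 -10 100" --pt "0 0 0 -10 100" --pt "0 0 0 -10 100" --pt "0 0 0 -10 100" --pt "0 0 0 -10 100" --pt "0 0 0 -10 100"

```text
t: 15.18
ee_pos: [556.1, 154.9, 93.8]
orientation: [2.216, 2.227, 0.0]
ft_force: [-0.1, 0.2, -0.5]
width: 88.1
grasp_force: 0.0
```

move_arm --pt "0 0 0 0 100" --pt "0 0 0 0 0" --pt "0 0 0 0 0" --pt "0 0 0 0 0" --pt "0 0 0 0 0" --pt "0 0 0 0 0"

```text
t: 15.92
ee_pos: [556.0, 154.9, 93.6]
orientation: [-2.222, -2.221, 0.0]
ft_force: [0.3, -0.1, -0.5]
width: 46.8
grasp_force: 29.8
```

move_arm --pt "0 0 -2 0 0" --pt "0 0 -4 0 0" --pt "0 0 -5 0 0" --pt "-2 0 -1.5 0 0" --pt "-4 -0.3 0 0 0" --pt "-5 -0.3 0 0 0" --pt "-5 -0.3 0 0 0" --pt "-5 -0.2 0 0 0" --pt "-5 -0.2 0 0 0" --pt "-4 0 0 0 0"

```text
t: 17.18
ee_pos: [541.3, -147.7, 217.3]
orientation: [-2.222, -2.218, 0.002]
ft_force: [0.1, -0.2, -0.9]
width: 47.0
grasp_force: 29.8
```

move_arm --pt "-3 0 0 0 0" --pt "-2 0 0 0 0" --pt "0 0 0 0 0" --pt "0 0 0 0 0"

```text
t: 17.68
ee_pos: [542.5, -194.4, 218.2]
orientation: [-2.221, -2.22, 0.0]
ft_force: [-0.7, 0.1, -1.9]
width: 46.8
grasp_force: 29.8
```

move_arm --pt "-0.65 0.05 2 0 0" --pt "0 0 0 0 0" --pt "0 0 0 0 0"

```text
t: 18.05
ee_pos: [543.6, -200.8, 199.1]
orientation: [-2.221, -2.222, -0.0]
ft_force: [-0.2, -0.4, -0.9]
width: 46.9
grasp_force: 29.8
```

```bash
python3 - <<'E'
from h import *
a=optics.get_image("scene")
cv2.imwrite("pics/c3.png",cv2.resize(a[90:230,290:430],None,fx=4,fy=4,interpolation=2))
E
```

```text
(no output)
```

View pics/c3.png

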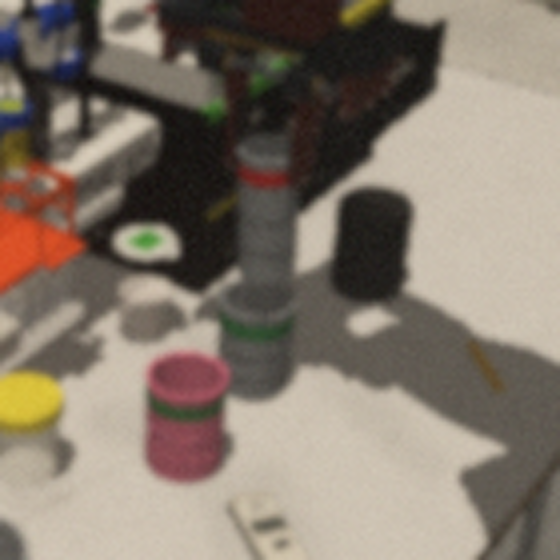

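The red-banded beaker hangs upright at about (268,215) in the crop, right over the green-banded one at (256,340). I'll lower it.

move_arm --pt "0 -0.05 1.5 0 0" --pt "0 0 1 0 0" --pt "0 0 1 0 0" --pt "0 0 1 0 0" --pt "0 0 0 0 0"

```text
t: 18.73
ee_pos: [542.0, -201.2, 152.3]
orientation: [-2.22, -2.219, 0.001]
ft_force: [0.2, 0.6, -1.5]
width: 47.5
grasp_force: 29.2
```

move_arm --pt "0 0 1.5 0 0" --pt "0 0 1.5 0 0" --pt "0 0 1.5 0 0" --pt "0 0 0.7 0 0" --pt "0 0 0.4 0 0" --pt "0 0 0.2 0 0" --pt "0 0 0 0 0"

```text
t: 19.6
ee_pos: [542.8, -201.7, 95.7]
orientation: [-2.222, -2.221, 0.0]
ft_force: [-0.3, -0.1, -1.1]
width: 47.2
grasp_force: 29.4
```

move_arm --pt "0 0 0.1 0 0" --pt "0 0 0.1 0 0" --pt "0 0 0 0 0"

```text
t: 19.98
ee_pos: [542.9, -201.7, 93.8]
orientation: [2.222, 2.221, 0.0]
ft_force: [0.2, 0.2, -1.1]
width: 47.2
grasp_force: 29.4
```

move_arm --pt "0 0 0.1 0 0" --pt "0 0 0.05 0 0" --pt "0 0 0 0 0"

```text
t: 20.35
ee_pos: [543.1, -201.8, 92.9]
orientation: [2.221, 2.221, 0.0]
ft_force: [-2.7, 0.7, 6.1]
width: 47.4
grasp_force: 29.7
```

move_arm --pt "0 0 0 0 100" --pt "0 0 0 0 100" --pt "0 0 0 0 100" --pt "0.1 0 1.5 0 100" --pt "0 0 1.5 0 100" --pt "0 0 0 0 100" --pt "0 0 0 0 0" --pt "0 0 0 0 0" --pt "0 0 0 0 0" --pt "0 0 0 0 0"

```text
t: 21.6
ee_pos: [542.9, -200.7, 62.5]
orientation: [2.222, 2.221, 0.0]
ft_force: [-1.5, 0.5, 1.5]
width: 60.2
grasp_force: 29.9
```

```bash
python3 - <<'E'
from h import *
a=optics.get_image("scene"); print(get_obs()["width"])
def dr(x,y,r,z,col,w):
    P=np.array([proj("scene",(x+r*np.cos(t),y+r*np.sin(t),z)) for t in A]); cv2.polylines(w,[np.round((P-[290,90])*4+2).astype(int)],True,col)
w=cv2.resize(a[90:230,290:430],None,fx=4,fy=4,interpolation=2); v=w.copy()
for r,z in((31,0),(31,84),(23.5,112)): dr(543,-200.8,r,z,(0,255,255),w)
cv2.imwrite("pics/c4.png",np.hstack([v[120:420,120:440],w[120:420,120:440]]))
E
```

```text
60.452428615566916
```

View pics/c4.png

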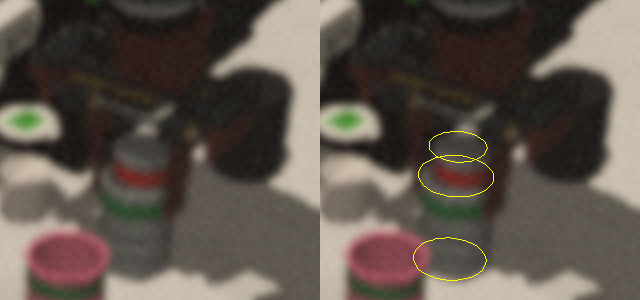

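The red-banded beaker is seated in the green-banded one, and they stand nested and upright at about (140,200) in the crop. They sit a few mm to the side of where I assumed, so I'll repeat the cross squeeze to centre them.

move_arm --pt "0 0 0 0 100" --pt "0 0 0 10 100" --pt "0 0 0 10 100" --pt "0 0 0 10 100" --pt "0 0 0 10 100" --pt "0 0 0 10 100" --pt "0 0 0 10 100" --pt "0 0 0 10 100" --pt "0 0 0 10 100" --pt "0 0 0 10 100"

```text
t: 22.9
ee_pos: [543.3, -200.6, 62.3]
orientation: [3.141, -0.01, 0.001]
ft_force: [0.5, -0.1, -0.0]
width: 87.9
grasp_force: 0.0
```

move_arm --pt "0 0 0 0 100" --pt "0 0 0 0 0" --pt "0 0 0 0 0" --pt "0 0 0 0 0" --pt "0 0 0 0 0"

```text
t: 23.52
ee_pos: [543.0, -200.8, 62.3]
orientation: [3.141, 0.0, 0.001]
ft_force: [0.3, -1.6, 0.3]
width: 62.4
grasp_force: 30.0
```

```bash
python3 - <<'E'
from h import *
a=optics.get_image("scene"); s=get_obs(); print(s["width"],s["ee_pos"])
for n in ("beaker_middle","beaker_narrow"):
  for d in spotter.regions_of("scene",n):
    print(n,np.round(d["point"]),round(d["conf"],2),d["region"].sum())
    if np.hypot(*(np.array(d["point"])-(355,175)))<15:
        ys,xs=np.nonzero(d["region"]); print(xs.min(),xs.max(),ys.min(),ys.max()); 
for z in (20,50): print(z,[proj("scene",(543,-200.8,z)).round(1)])
def dr(x,y,r,z,col,w):
    P=np.array([proj("scene",(x+r*np.cos(t),y+r*np.sin(t),z)) for t in A]); cv2.polylines(w,[np.round((P-[290,90])*4+2).astype(int)],True,col)
w=cv2.resize(a[90:230,290:430],None,fx=4,fy=4,interpolation=2); v=w.copy()
for r,z in((31,0),(31,84),(23.5,112)): dr(543,-200.8,r,z,(0,255,255),w)
cv2.imwrite("pics/c5.png",np.hstack([v[120:420,120:440],w[120:420,120:440]]))
E
```

```text
62.099478440984456 [ 543.02179504 -200.77572292   62.25569121]
beaker_middle [336. 193.] 0.83 603
beaker_middle [355. 178.] 0.62 369
345 364 164 192
beaker_narrow [358. 166.] 0.46 94
353 362 156 169
20 [array([352.2, 179.3])]
50 [array([352.7, 171.9])]
```

View pics/c5.png

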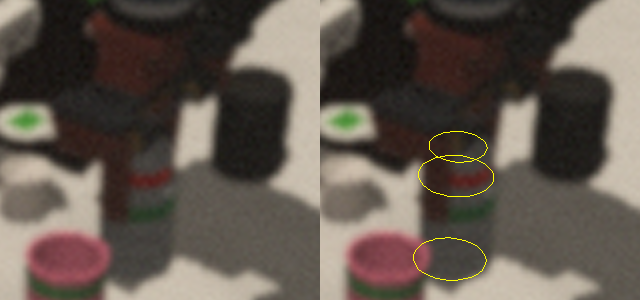

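```bash
python3 - <<'E'
from h import *
print([proj("scene",p).round(1) for p in((541.9,-183.7,42),(527,-79,84),(527,-79,0),(532,-380,86),(532,-380,0))])
im=cv2.imread("pics/scene0.png")
m=np.load("m.npz"); print([(k,np.nonzero(m[k])[1].mean().round(1),np.nonzero(m[k])[0].mean().round(1)) for k in m if "scenebeaker_middle" in k])
# grey green-band beaker columns: row profile, jar too
print(im[175,338:368].sum(1)); print(im[150,368:402].sum(1))
E
```

```text
[array([350.1, 176.4]), array([337. , 182.5]), array([336. , 203.9]), array([382.4, 141.6]), array([379.9, 162.1])]
[('scenebeaker_middle0', np.float64(336.0), np.float64(193.9)), ('scenebeaker_middle1', np.float64(282.0), np.float64(318.6))]
[512 510 490 412 312 210 188 170 168 165 159 166 170 166 163 164 161 160
 160 157 173 227 365 486 540 546 550 553 541 553]
[533 537 532 522 467 337 190  99  97  83  91  91 101  85 101 103  91  93
 101 101  84  91 121 223 381 499 536 533 537 542 541 545 542 540]
```

The initial picture already shows a camera bias of about 1 px here, and the hand squeezes agree with each other, so I trust the hand. I'll lift the pair and carry it to the wide beaker by (+12.5, +355.6) mm.

move_arm --pt "0 0 -1 0 0" --pt "0 0 -2 0 0" --pt "0 0 -4 0 0" --pt "0 0 -4 0 0" --pt "0 0 -2 0 0" --pt "0 -1.5 0 0 0" --pt "0.2 -3 0 0 0" --pt "0.2 -4 0 0 0" --pt "0.2 -4 0 0 0" --pt "0.2 -4 0 0 0"

```text
t: 24.92
ee_pos: [549.5, -33.4, 190.7]
orientation: [-3.141, 0.0, 0.004]
ft_force: [0.6, -0.0, -1.5]
width: 62.2
grasp_force: 30.0
```

move_arm --pt "0.2 -4 0 0 0" --pt "0.2 -4 0 0 0" --pt "0 -4 0 0 0" --pt "0 -3.5 0 0 0" --pt "0 -2 0 0 0" --pt "0 -1 0 0 0" --pt "0 0 0 0 0" --pt "0 0 0 0 0"

```text
t: 25.92
ee_pos: [555.0, 148.5, 192.0]
orientation: [3.141, -0.002, -0.001]
ft_force: [-0.6, -0.4, -2.1]
width: 62.3
grasp_force: 30.0
```

move_arm --pt "0.05 -0.63 2 0 0" --pt "0 0 3 0 0" --pt "0 0 0 0 0" --pt "0 0 0 0 0"

```text
t: 26.42
ee_pos: [556.1, 155.2, 143.0]
orientation: [-3.141, 0.002, -0.001]
ft_force: [-0.5, 0.1, -2.3]
width: 62.2
grasp_force: 30.0
```

```bash
python3 - <<'E'
from h import *
a=optics.get_image("scene"); s=get_obs(); print(s["ee_pos"])
def dr(x,y,r,z,col,w):
    P=np.array([proj("scene",(x+r*np.cos(t),y+r*np.sin(t),z)) for t in A]); cv2.polylines(w,[np.round((P-[230,130])*4+2).astype(int)],True,col)
w=cv2.resize(a[130:270,230:330],None,fx=4,fy=4,interpolation=2); v=w.copy()
for r,z in((39,0),(39,58)): dr(555.6,154.8,r,z,(0,255,255),w)
b=s["ee_pos"]; 
for z in(0,84): dr(b[0],b[1],31,b[2]-62.3+z,(0,255,0),w)
cv2.imwrite("pics/c6.png",np.hstack([v,w]))
E
```

```text
[556.3942681  155.39897998 143.33244625]
```

View pics/c6.png

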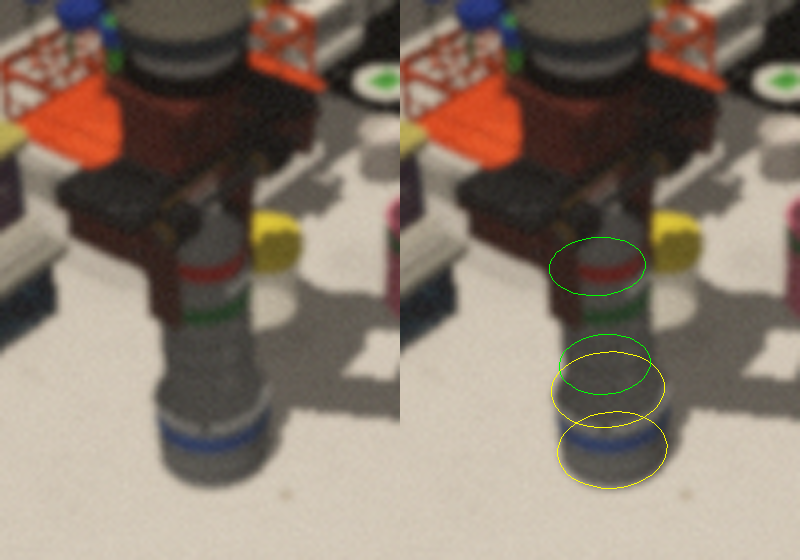

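The pair hangs at about (208,350) in the crop, concentric with the blue-banded beaker at (213,430) to about 1 mm. I'll lower it.

move_arm --pt "-0.05 0.03 1 0 0" --pt "0 0 1 0 0" --pt "0 0 0.8 0 0" --pt "0 0 0.5 0 0" --pt "0 0 0 0 0"

```text
t: 27.1
ee_pos: [554.7, 155.3, 108.6]
orientation: [3.141, -0.001, -0.002]
ft_force: [1.1, -0.8, -2.0]
width: 62.6
grasp_force: 30.0
```

move_arm --pt "0 0 1 0 0" --pt "0 0 1 0 0" --pt "0 0 1 0 0" --pt "0 0 0.7 0 0" --pt "0 0 0.3 0 0" --pt "0 0 0 0 0"

```text
t: 27.85
ee_pos: [555.0, 155.4, 69.0]
orientation: [3.142, -0.001, -0.0]
ft_force: [1.0, 0.4, -1.9]
width: 62.5
grasp_force: 30.0
```

move_arm --pt "0 0 0.1 0 0" --pt "0 0 0.1 0 0" --pt "0 0 0.1 0 0" --pt "0 0 0 0 0"

```text
t: 28.35
ee_pos: [555.2, 155.4, 66.3]
orientation: [-3.142, 0.001, -0.0]
ft_force: [-0.1, 1.7, -1.5]
width: 62.3
grasp_force: 30.0
```

move_arm --pt "0 0 0.05 0 0" --pt "0 0 0.05 0 0" --pt "0 0 0 0 0"

```text
t: 28.72
ee_pos: [555.4, 155.4, 66.2]
orientation: [-3.142, 0.001, -0.001]
ft_force: [-1.5, -0.5, 7.3]
width: 62.8
grasp_force: 30.0
```

Contact came at the seated height, so I'll release and retreat.

move_arm --pt "0 0 0 0 100" --pt "0 0 0 0 100" --pt "0 0 0 0 100" --pt "0 0 -1.5 0 100" --pt "0 0 -4 0 100" --pt "0 0 -5 0 100" --pt "0 0 -5 0 100" --pt "0 4 0 0 100" --pt "0 5 0 0 100" --pt "0 5 0 0 100"

```text
t: 29.98
ee_pos: [555.0, 14.2, 221.5]
orientation: [-3.142, -0.001, -0.003]
ft_force: [0.7, 0.7, 0.7]
width: 87.5
grasp_force: 0.0
```

move_arm --pt "0 6 0 0 100" --pt "0 6 0 0 100" --pt "0 4 0 0 100" --pt "0 0 0 0 100" --pt "0 0 0 0 100"

```text
t: 30.6
ee_pos: [554.8, -144.2, 220.7]
orientation: [-3.141, 0.001, -0.0]
ft_force: [-1.2, -0.7, -0.6]
width: 87.8
grasp_force: 0.0
```

```bash
python3 - <<'E'
from h import *
a=optics.get_image("scene"); b=optics.get_image("top")
def dr(x,y,r,z,col,w):
    P=np.array([proj("scene",(x+r*np.cos(t),y+r*np.sin(t),z)) for t in A]); cv2.polylines(w,[np.round((P-[245,180])*5+2).astype(int)],True,col)
w=cv2.resize(a[180:260,245:325],None,fx=5,fy=5,interpolation=2)
for r,z in((39,58),(31,88),(23.5,116)): dr(555.6,154.8,r,z,(0,255,255),w)
cv2.imwrite("pics/c7.png",np.hstack([w,cv2.resize(b[145:225,230:310],None,fx=5,fy=5,interpolation=2)]))
E
```

```text
(no output)
```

View pics/c7.png

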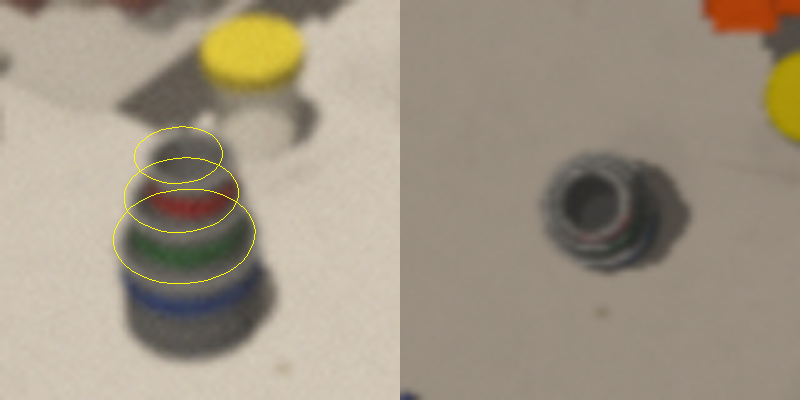

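All three rims are nested concentrically, with the nest at about (190,240) in the crop, upright. The steps match the 30 mm and 28 mm seated heights, and cup_b is undisturbed.

```bash
python3 -c "
from workcell import close_job; print(close_job())"
```

```text
the job is handed in; nothing more can be done
None
```

The nest is done and handed in: the last pictures show narrow in middle in wide, upright and at seated height where the wide beaker stood, with the arm clear after about 31 s; the job call returned no verdict.

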